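# Pop the fuse hatch of the light-table power unit

## Robot

A 7-joint arm with a two-finger parallel gripper is mounted at the origin on the work surface. World frame = base frame: x ahead of the robot, y to its left, z up, the work surface at z = 0. Lengths are in mm, angles in rad, forces in N, time in s.
With the tool pointing down it reaches from about 400 to 900 mm from the base axis. Payload 5.5 kg.
Tool frame: the origin (TCP) lies midway between the tips of the shut fingers; the grasp point (between the pads) lies 19 mm behind it; z points along the fingers, y is the direction in which the jaws open and shut (so a half turn about z gives the same grasp; the last joint's range is limited). The gripper opens to 85 mm and grips with 20 to 120 N. Pads are 22 mm wide; open, the fingers measure 114 mm over their backs; the gripper's body (76 mm by 85 mm) begins 54 mm behind the grasp point. The pads swing forward as they close: fully open they stand 13 mm farther back than shut.
Start: joints at [-0.978, 0.501, -0.427, 1.55, 0.221, 1.138, -0.21], TCP at [210.467, 614.982, 231.31] pointing down, gripper open.
Joint ranges: [-2.88, 2.88], [-0.31, 2.03], [-1.54, 1.56], [0.2, 2.42], [-1.41, 4.55], [0.19, 2.02], [-2.57, 2.57]. Speed limits (rad/s): [2.57, 2.57, 3.14, 3.14, 3.14, 3.14, 3.14].

## Interface

Orientations are given as a rotation vector (axis times angle).
In Python, from rig import * gives the robot as it stands.
- The arm moves only by the tool move_arm, never from a script. Its argument "steps" is a list of rows, each an object with "angular": the turn, a rotation vector about the tool's x, y, z in rad, a list of three; "xyz": the shift along the tool's x, y, z in m, a list of three; "hand": the opening, from -1 (shut) to 1 (fully open). In form: [{"angular": [wx, wy, wz], "xyz": [tx, ty, tz], "hand": hand}, ...]. A call has exactly 8 rows; each row shifts and turns the pose as measured when the row begins, along the tool's axes as they then stand; what a row does not reach is not made up. A row lasts 1/8 s, in which the tool goes at most 62.5 mm and 10.7 degrees, less where a joint would pass 70% of its speed; a pose out of reach is approached as far as the arm can. A call with a gripper value outside its range is refused whole. The fingers move at their own pace and stop on an object; "squeeze" is the grip in N (left out, the last holds). Time passes only in rows, so rows that do not move let the fingers close, or fill a call up. It gives the time, the measured TCP pose, the force and the opening at its end, in the units of the state.
- get_obs(): the state, without advancing time (a new reading comes with each control period).
- grab_frame(name): name is "scene" or "top" or "wrist"; returns (picture, depth): 420x560x3 uint8, red, green, blue; 420x560 float32, mm along the optical axis (not along the pixel's ray), 0 where there is no reading.
- calibration(name): a dict with "intrinsics" (3x3 intrinsics, pixels), "extrinsics" (4x4, takes a point from camera to world coordinates); the wrist camera has in their place "mount" (4x4, takes a point from camera to tool coordinates, whose origin is the TCP and whose axes are the flange's). Camera axes: x right, y down, z forward; pixel columns grow to the right and rows downward; lengths in mm; the calibration is good to about 2 mm. The wrist camera is an equidistant fisheye: a pixel r from the principal point sees the ray r / f radians off the axis. A picture is of the moment at which its call begins: read the wrist's pose just before it. calibration takes no time and is no camera call.
- sign_off(): hands the job in, once; it reports no verdict.
The state is a dict: "time": time; "qpos": joint angles; "qd": joint speeds; "tau": joint torques, N m; "tcp_pos": TCP position; "ee_rot": TCP orientation; "ft_force": force on the tool from outside, world axes, zero at the start; "wrist_torque": the same for the moment, N m; "gripper_width": finger opening in mm.
Only numpy, scipy, OpenCV 4.12 (cv2) and the standard library are available. Lean on these libraries where they do the work, as an engineer would, in place of code of your own. Each camera call takes 0.05 s, during which the arm holds its last target.

## Task

A wooden rubbing block has been left lying on the fuse hatch of the larger power unit. Push the block sideways along the unit's top, without picking it up, until it is completely off the hatch and rests on the wide bare part of that top; then press the front edge of the hatch down once to release its push-push latch, get out of its way so that it pops up, and see that it stays open. Do not push it shut again, and leave the smaller unit's hatch and everything else where they are.

Things in the scene. Friction and masses are not known exactly. Their poses are not given: they have to be found in the camera images.
- unit: the larger power unit: fixed flat aluminium case, 150 (x) x 260 (y) x 70 (z) mm, three dials on the front. Origin: centre of its underside, on the table; front towards its own -x, z up. In its frame the flat top is at z = 70 mm, the hatch lies at x -45 to +25, y -100 to -20 mm, and the top is bare from y = -20 to +130 mm.
- hatch_press (a point): where to press the larger unit's hatch (a dark line marks it): middle of its width, 16 mm from its front (free) edge, on its upper face. The hatch: grey plate, 70 (x) x 80 (y) x 5 mm, upper face 1 mm proud of the unit's top (z = 71 mm), hinged along its far (+x) edge 54 mm from this point. The point and its axes move with the hatch.
- hatch (a joint): angle of the larger unit's hatch (rad): 0 latched shut, negative pressed in, positive open. It takes 3 to 6 N at the press point (10 N does no harm) and must go to -0.1 or beyond (5.4 mm down there; stop at -0.12, 6.5 mm) to release when let go. A damped spring then opens it to 0.9 in about 1 s: free edge 55 mm above the top, 26 mm farther back.
- block_mid (a point): centre of the rubbing block: wood with a cork sole, 60 (x) x 40 (y) x 28 (z) mm, 80 g, loose, lying cork side down on the larger unit's hatch at the start. The point lies 14 mm above its underside; axes along its edges.
- small_unit: the smaller power unit, fixed, the same make: 150 (x) x 200 (y) x 70 (z) mm, two dials. Origin: centre of its underside. To be left alone.
- small_hatch (a joint): angle of the smaller unit's hatch (rad), 0 shut; a grey plate 70 x 56 mm with the same latch. To be left alone.
- pliers: glass-running pliers, steel jaw and two coated handles, 215 x 80 x 16 mm, lying flat; bystander. Origin: centre of its underside at the middle of the handles
- red_tile: sheet-glass tile 80 x 80 x 4 mm, lying flat; bystander. Origin: centre of its underside
- glass_piece: clear glass disc, 70 mm across, 4 mm thick, with a small dark glass piece on it; bystander. Origin: centre of its underside
- oil: amber jar, 48 mm across, 100 mm tall, standing; bystander. Origin: centre of its underside
- cutter: brass glass cutter, 130 x 14 x 14 mm, lying flat; bystander. Origin: centre of its underside
- cup: white ceramic cup, 80 mm across, 85 mm tall, standing; bystander. Origin: centre of its underside
- pen: felt pen, 120 mm long, 11 mm thick, lying on the top of the small power unit; bystander. Origin: centre of its underside
- block: the same rubbing block, its origin at the centre of its underside
Mind the look-alikes: they are no part of the job. Of the things shaped like the block, the wooden one is meant.

How it is judged (in metres and radians):
On the way, in this order (a step that is already met when the one before it is completed fails the run):
1. the block lies on the bare part of the larger unit's top, off the hatch, while the hatch is still latched shut (y of block_mid in the frame of unit between 0 and 0.13 m and x of block_mid in the frame of unit between -0.075 and 0.075 m and z of block_mid in the frame of unit between 0.079 and 0.092 m and value of joint hatch between -0.02 and 0.03 rad), for 0.1 s.
2. the hatch is pressed in (value of joint hatch below -0.06 rad).
3. the hatch has popped open (value of joint hatch above 0.75 rad), for 0.3 s.
At the end, for the whole second after the job is handed in: the larger unit's hatch is open beyond 0.75 rad (of 0.9) and still; the block lies at rest and level on that unit's top with its centre at least 20 mm beyond the hatch's edge on the bare side; the smaller hatch is shut (value of joint hatch above 0.75 rad and velocity of joint hatch between -0.05 and 0.05 rad/s and y of block_mid in the frame of unit between 0 and 0.13 m and x of block_mid in the frame of unit between -0.075 and 0.075 m and z of block_mid in the frame of unit between 0.079 and 0.092 m and angle between block_mid's own z axis and vertical below 0.15 rad and linear speed of block below 0.01 m/s and value of joint small_hatch between -0.02 and 0.02 rad); the robot touches nothing.
It fails at once if the block is lifted (more than 20 mm above the top) (z of block_mid in the frame of unit above 0.105 m).
It fails at once if the block falls off the unit or tips over (z of block_mid in the frame of unit below 0.07 m or angle between block_mid's own z axis and vertical above 0.5 rad).
It fails at once if the hatch is pushed back towards shut after it has popped (value of joint hatch between 0.08 and 0.6 rad and velocity of joint hatch below -0.2 rad/s).
It fails at once if the smaller unit's hatch is pressed or opened (value of joint small_hatch below -0.04 rad or value of joint small_hatch above 0.05 rad).
It fails at once if a bystander is shifted by more than 30 mm (distance of any of pliers, red_tile, glass_piece, oil, cutter, cup, pen from where it was at the start of the episode above 0.03 m).
It also fails if it takes over 38 s, if anything falls off the work surface, if the arm or the gripper's body presses on something with over 40 N, if the wrist force passes 120 N, or if a joint passes its speed limit or range.

## Working session

There is one attempt and no reset: what is moved stays moved. The work goes in short steps, Python scripts to look and compute and a tool call to move; the robot and the scene stay as the last step left them, time stands still between calls to the robot, and variables do not carry over. Pictures are saved under pics/ and viewed, and the job is handed in when it is done.

Besides the shell and the picture viewer there is one more tool, called after "Emit:" by a JSON object that holds its "name" and its "arguments", one argument or row to a line. move_arm: Moves the arm, as the interface text tells. Its arguments: {"type":"object","properties":{"steps":{"type":"array"},"squeeze":{"type":"number"}},"required":["steps"]}

```bash
mkdir -p pics; python3 - <<'E'
from rig import *
import cv2
o=get_obs(); print(o)
for n in ["scene","top"]:
    p,d=grab_frame(n); cv2.imwrite(f"pics/{n}0.png",p[:,:,::-1])
    import numpy as np; np.save(f"{n}0.npy",d)
    c=calibration(n);print(n,c)
E
```

```text
{'time': 0.0, 'qpos': array([-0.97782218,  0.50185384, -0.42676749,  1.55147373,  0.22077618,
        1.13829299, -0.21025229]), 'qd': array([-1.66814542e-03, -3.58119064e-04,  3.72195392e-04, -2.78826049e-03,
       -1.30682577e-03, -8.41199567e-05,  1.44947935e-04]), 'tau': array([ 2.79597725e-04, -5.69529569e+01, -5.81584364e+00, -2.80917603e+01,
        1.06719779e-02,  1.25584152e-02,  1.04974768e-05]), 'tcp_pos': array([210.3077437 , 614.28963323, 230.24361982]), 'ee_rot': array([-5.15479570e-01, -3.09860660e+00,  3.04270077e-03]), 'ft_force': array([-0.47590623, -0.67293072, -0.54845268]), 'wrist_torque': array([ 0.02492668, -0.02419834,  0.00279232]), 'gripper_width': 85.52375359094516}
scene {'intrinsics': array([[411.11584116,   0.        , 279.9159577 ],
       [  0.        , 411.11584116, 212.54229835],
       [  0.        ,   0.        ,   1.        ]]), 'extrinsics': array([[ 5.88945721e-01,  4.49360315e-01, -6.71727806e-01,
         1.34366664e+03],
       [ 8.08162613e-01, -3.31591938e-01,  4.86744263e-01,
        -5.65471984e+02],
       [-4.01597001e-03, -8.29531250e-01, -5.58445860e-01,
         7.26605591e+02],
       [ 0.00000000e+00,  0.00000000e+00,  0.00000000e+00,
         1.00000000e+00]])}
top {'intrinsics': array([[495.17570681,   0.        , 280.0357881 ],
       [  0.        , 495.17570681, 205.22932411],
       [  0.        ,   0.        ,   1.        ]]), 'extrinsics': array([[ 1.86503713e-02, -9.96756731e-01,  7.82827121e-02,
         4.47571444e+02],
       [-9.99773312e-01, -1.93964353e-02, -8.78078842e-03,
         5.09320936e+00],
       [ 1.02707155e-02, -7.81012014e-02, -9.96892529e-01,
         1.61379584e+03],
       [ 0.00000000e+00,  0.00000000e+00,  0.00000000e+00,
         1.00000000e+00]])}
```

View pics/scene0.png

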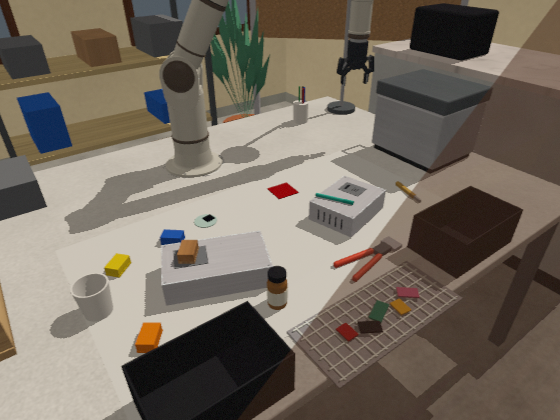

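View pics/top0.png

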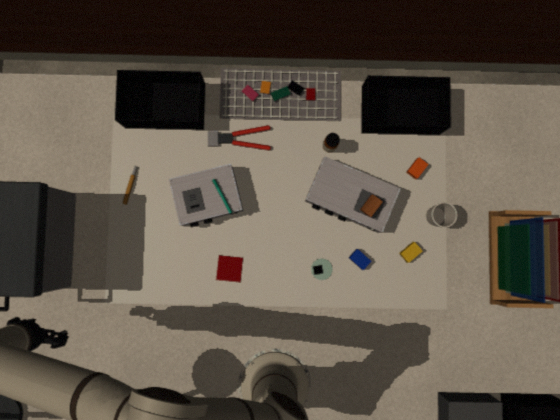

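```bash
python3 - <<'E'
import cv2
p=cv2.imread("pics/top0.png")[145:245,290:420]
cv2.imwrite("pics/topc.png",cv2.resize(p,None,fx=6,fy=6,interpolation=cv2.INTER_CUBIC))
p=cv2.imread("pics/scene0.png")[215:315,145:285]
cv2.imwrite("pics/scenec.png",cv2.resize(p,None,fx=5.5,fy=5.5,interpolation=cv2.INTER_CUBIC))
E
```

```text
(no output)
```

View pics/topc.png

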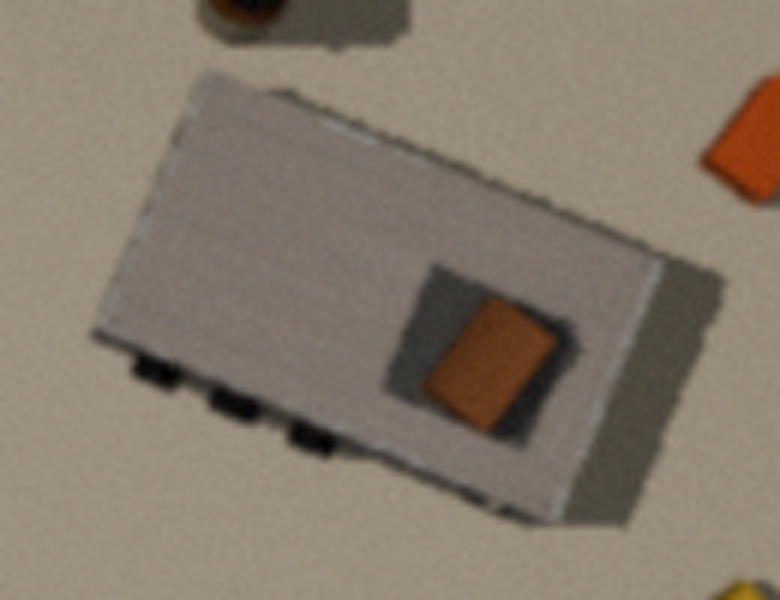

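View pics/scenec.png

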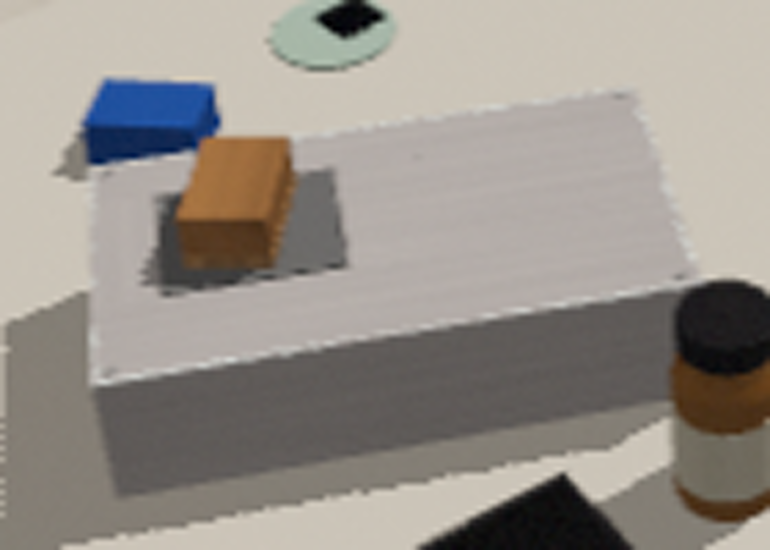

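```bash
cat > h.py <<'E'
from rig import *
import numpy as np, cv2
def ray(n,uv,z):
    c=calibration(n);K=c["intrinsics"];E=c["extrinsics"]
    uv=np.atleast_2d(np.array(uv,float))
    d=np.c_[uv,np.ones(len(uv))]@np.linalg.inv(K).T@E[:3,:3].T
    o=E[:3,3]; return o+d*((z-o[2])/d[:,2])[:,None]
def topc(U): return np.array([290,145])+(np.array(U,float)+.5)/6-.5
def scc(U): return np.array([145,215])+(np.array(U,float)+.5)/5.5-.5
def fit(loc,w): # 2D rigid
    a=loc-loc.mean(0);b=w-w.mean(0);H=a.T@b
    th=np.arctan2(H[0,1]-H[1,0],H[0,0]+H[1,1]);R=np.array([[np.cos(th),-np.sin(th)],[np.sin(th),np.cos(th)]])
    t=w.mean(0)-R@loc.mean(0); return th,t,np.abs((loc@R.T+t)-w).max()
E
python3 - <<'E'
from h import *
L=np.array([[75,130],[75,-130],[-75,130],[-75,-130.]])
A=ray("top",topc([[203,72],[660,262],[97,332],[555,520]]),70)[:,:2]
print(fit(L,A))
# scene: corners: (97,382) near-left, (690,277) near right,(640,92) far right,(92,170) far left
B=ray("scene",scc([[690,277],[97,382],[637,93],[92,170]]),70)[:,:2]
print(fit(L,B))
Lb=np.array([[30,20],[30,-20],[-30,-20],[-30,20.]])
bt=ray("top",topc([[492,296],[558,340],[488,432],[424,384]]),99)[:,:2]
print(fit(Lb,bt))
# scene block top: far-left(200,138), far right(291,138), near right(268,220), near left(178,218)
bs=ray("scene",scc([[268,220],[178,218],[200,138],[291,138]]),99)[:,:2]
print(fit(Lb,bs))
th,t,_=fit(L,A);R=np.array([[np.cos(th),-np.sin(th)],[np.sin(th),np.cos(th)]])
print((bt-t)@R); 
th2,t2,_=fit(L,B);R2=np.array([[np.cos(th2),-np.sin(th2)],[np.sin(th2),np.cos(th2)]])
print((bs-t2)@R2)
# depth based
for n,uv in (("top",topc([[250,200],[515,350]])),("scene",scc([[450,200],[235,180]]))):
    d=np.load(n+"0.npy");c=calibration(n)
    for u,v in uv:
        z=d[int(round(v)),int(round(u))]
        print(n,c["extrinsics"]@np.r_[np.linalg.inv(c["intrinsics"])@[u,v,1]*z,1])
# hatch corners in top
print((ray("top",topc([[435,265],[385,385],[578,325],[525,447]]),71)[:,:2]-t)@R)
from scipy.spatial.transform import Rotation as Ro
print(Ro.from_rotvec(get_obs()["ee_rot"]).as_matrix().round(3))
for n,u in dict(oil=(331,142),cup=(442,214)).items(): print(n,ray("top",[u],90))
E
```

```text
(np.float64(-0.3754740795632125), array([ 608.90178644, -235.73309724]), np.float64(2.0942729648836576))
(np.float64(-0.3899207328137496), array([ 611.13146956, -235.21480937]), np.float64(7.732303107296502))
(np.float64(-0.6304913594909264), array([ 572.47152939, -288.91680153]), np.float64(1.5409259297618974))
(np.float64(-0.6282135325180861), array([ 575.70274438, -288.27000413]), np.float64(1.8842214294510313))
[[ 17.91469632 -50.76129829]
 [  9.90747001 -90.46728588]
 [-47.80543418 -74.77791898]
 [-37.57318553 -35.34578977]]
[[ 20.62485457 -50.10824505]
 [  9.81685299 -87.84579906]
 [-45.43617806 -76.14085519]
 [-35.41487305 -36.06439044]]
top [ 659.22596766 -168.86712246   61.46367433    1.        ]
top [ 579.03710988 -300.69158099  102.77625052    1.        ]
scene [ 617.72406168 -205.19035314   73.59088373    1.        ]
scene [ 579.15024401 -289.47197756  100.41178971    1.        ]
[[  26.28849676  -21.13154747]
 [ -42.1819848   -20.43923388]
 [  25.84176933 -101.95175688]
 [ -44.12364553  -99.93066498]]
[[-0.946  0.324 -0.001]
 [ 0.324  0.946 -0.002]
 [ 0.    -0.002 -1.   ]]
oil [[ 768.26044093 -163.69483855   90.        ]]
cup [[ 549.77105693 -509.72425784   90.        ]]
```

Emit:
{"name": "move_arm", "arguments": {
  "steps": [
    {"angular": [0, 0, 0.075], "xyz": [-0.049, -0.002, 0], "hand": -0.1},
    {"angular": [0, 0, 0.075], "xyz": [-0.049, -0.002, 0], "hand": -0.1},
    {"angular": [0, 0, 0.075], "xyz": [-0.049, -0.002, 0], "hand": -0.1},
    {"angular": [0, 0, 0.075], "xyz": [-0.049, -0.002, 0], "hand": -0.1},
    {"angular": [0, 0, 0.075], "xyz": [-0.049, -0.002, 0], "hand": -0.1},
    {"angular": [0, 0, 0.075], "xyz": [-0.049, -0.002, 0], "hand": -0.1},
    {"angular": [0, 0, 0.075], "xyz": [-0.049, -0.002, 0], "hand": -0.1},
    {"angular": [0, 0, 0.075], "xyz": [-0.049, -0.002, 0], "hand": -0.1}
  ]
}}

```text
time: 1.1
tcp_pos: [523.0, 380.9, 224.7]
ee_rot: [-1.416, -2.798, 0.012]
ft_force: [-0.6, -0.6, -0.0]
gripper_width: 38.1
```

Emit:
{"name": "move_arm", "arguments": {
  "steps": [
    {"angular": [0, 0, 0.075], "xyz": [-0.049, -0.002, 0], "hand": -0.1},
    {"angular": [0, 0, 0.075], "xyz": [-0.049, -0.002, 0], "hand": -0.1},
    {"angular": [0, 0, 0.075], "xyz": [-0.049, -0.002, 0], "hand": -0.1},
    {"angular": [0, 0, 0.075], "xyz": [-0.049, -0.002, 0], "hand": -0.1},
    {"angular": [0, 0, 0.075], "xyz": [-0.049, -0.002, 0], "hand": -0.1},
    {"angular": [0, 0, 0.075], "xyz": [-0.049, -0.002, 0], "hand": -0.1},
    {"angular": [0, 0, 0.075], "xyz": [-0.049, -0.002, 0], "hand": -0.1},
    {"angular": [0, 0, 0.075], "xyz": [-0.049, -0.002, 0], "hand": -0.1}
  ]
}}

```text
time: 2.1
tcp_pos: [647.5, 1.8, 220.5]
ee_rot: [-2.201, -2.232, 0.023]
ft_force: [0.9, 1.0, 0.0]
gripper_width: 38.6
```

```bash
python3 -c "
from rig import *
print(get_obs()['qpos'].round(2))"
```

```text
[-0.06  0.48  0.02  1.57 -0.01  1.11 -0.03]
```

Emit:
{"name": "move_arm", "arguments": {
  "steps": [
    {"angular": [0, 0, 0.07], "xyz": [-0.047, -0.002, 0], "hand": -0.1},
    {"angular": [0, 0, 0.07], "xyz": [-0.047, -0.002, 0], "hand": -0.1},
    {"angular": [0, 0, 0.07], "xyz": [-0.047, -0.002, 0], "hand": -0.1},
    {"angular": [0, 0, 0.07], "xyz": [-0.047, -0.002, 0], "hand": -0.1},
    {"angular": [0, 0, 0.07], "xyz": [-0.047, -0.002, 0], "hand": -0.1},
    {"angular": [0, 0, 0.07], "xyz": [-0.047, -0.002, 0], "hand": -0.1},
    {"angular": [0, 0, 0.07], "xyz": [-0.047, -0.002, 0], "hand": -0.1},
    {"angular": [0, 0, 0.07], "xyz": [-0.047, -0.002, 0], "hand": -0.1}
  ]
}}

```text
time: 3.1
tcp_pos: [539.0, -365.9, 219.6]
ee_rot: [-2.746, -1.512, 0.032]
ft_force: [0.4, -0.0, -0.1]
gripper_width: 38.2
```

```bash
cat >> h.py <<'E'
from scipy.spatial.transform import Rotation as Ro
TH=-0.378; T=np.array([609.3,-235.5])
def st():
    o=get_obs();R=Ro.from_rotvec(o["ee_rot"]).as_matrix()
    U=Ro.from_rotvec([0,0,TH]).as_matrix()
    W=np.c_[U[:,1],U[:,0],[0,0,-1]]
    print("t",o["time"],"unit pos",(U.T@(o["tcp_pos"]-np.r_[T,0])).round(1),"rot to do(tool)",Ro.from_matrix(R.T@W).as_rotvec().round(3),"F",o["ft_force"].round(1),"w",o["gripper_width"].round(1))
    return o,R,U
def wristproj(P): # world pts -> wrist px
    o=get_obs();R=Ro.from_rotvec(o["ee_rot"]).as_matrix();c=calibration("wrist")
    p=(np.atleast_2d(P)-o["tcp_pos"])@R; M=np.linalg.inv(c["mount"]);q=p@M[:3,:3].T+M[:3,3]
    K=c["intrinsics"];r=np.hypot(q[:,0],q[:,1]);a=np.arctan2(r,q[:,2])
    return np.c_[K[0,0]*a*q[:,0]/r+K[0,2],K[1,1]*a*q[:,1]/r+K[1,2]]
E
python3 - <<'E'
from h import *
o,R,U=st()
print(o["qpos"].round(2))
L=np.array([[75,130,70],[75,-130,70],[-75,130,70],[-75,-130,70],[-45,-20,71],[25,-20,71],[-45,-100,71],[25,-100,71.]])
px=wristproj(L@U.T+np.r_[T,0])
p,d=grab_frame("wrist");p=p[:,:,::-1].copy();cv2.imwrite("pics/w0.png",p)
for u,v in px: cv2.circle(p,(int(u),int(v)),3,(0,255,0),1)
cv2.imwrite("pics/w0m.png",p)
print(px.round(0))
E
```

```text
Traceback (most recent call last):
  File "h.py", line 20, in st
    print("t",o["time"],"unit pos",(U.T@(o["tcp_pos"]-np.r_[T,0])).round(1),"rot to do(tool)",Ro.from_matrix(R.T@W).as_rotvec().round(3),"F",o["ft_force"].round(1),"w",o["gripper_width"].round(1))
                                                                                                                                                                        ^^^^^^^^^^^^^^^^^^^^^^^^
AttributeError: 'float' object has no attribute 'round'
```

```bash
sed -i 's/o\["gripper_width"\].round(1)/round(o["gripper_width"],1)/' h.py
python3 - <<'E'
from h import *
o,R,U=st()
print(o["qpos"].round(2))
L=np.array([[75,130,70],[75,-130,70],[-75,130,70],[-75,-130,70],[-45,-20,71],[25,-20,71],[-45,-100,71],[25,-100,71.]])
px=wristproj(L@U.T+np.r_[T,0])
p,d=grab_frame("wrist");p=p[:,:,::-1].copy();cv2.imwrite("pics/w0.png",p)
for u,v in px: cv2.circle(p,(int(u),int(v)),3,(0,255,0),1)
cv2.imwrite("pics/w0m.png",p)
print(px.round(0))
E
```

```text
t 3.1 unit pos [ -17.2 -147.1  219.6] rot to do(tool) [-0.017  0.013 -0.186] F [ 0.4 -0.  -0.1] w 38.2
[ 0.37  0.5   0.24  1.56 -0.11  1.11  0.07]
[[329. -94.]
 [381. 161.]
 [174. -63.]
 [224. 189.]
 [230.  65.]
 [308.  50.]
 [248. 151.]
 [324. 137.]]
```

View pics/w0m.png

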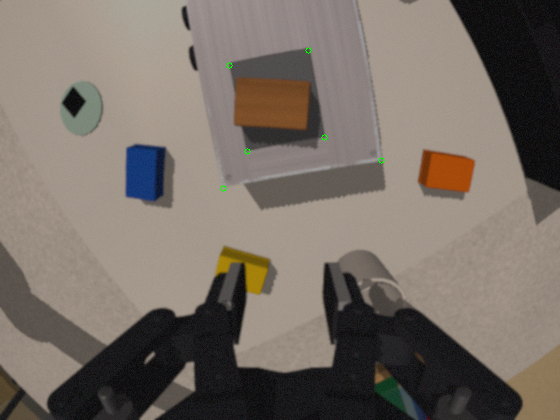

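Emit:
{"name": "move_arm", "arguments": {
  "steps": [
    {"angular": [-0.006, 0.004, -0.062], "xyz": [0.005, 0.001, 0], "hand": -0.1},
    {"angular": [-0.006, 0.004, -0.062], "xyz": [0.008, 0.001, 0], "hand": -0.1},
    {"angular": [-0.006, 0.004, -0.062], "xyz": [0.008, 0.001, 0.01], "hand": -0.1},
    {"angular": [0, 0, 0], "xyz": [0.006, 0, 0.03], "hand": -0.1},
    {"angular": [0, 0, 0], "xyz": [0.001, 0, 0.03], "hand": -0.1},
    {"angular": [0, 0, 0], "xyz": [0, 0, 0.03], "hand": -0.1},
    {"angular": [0, 0, 0], "xyz": [0, 0, 0.02], "hand": -0.1},
    {"angular": [0, 0, 0], "xyz": [0, 0, 0], "hand": -0.1}
  ]
}}

```text
time: 4.15
tcp_pos: [544.6, -352.7, 93.3]
ee_rot: [2.609, 1.75, -0.014]
ft_force: [-0.4, -0.1, 0.1]
gripper_width: 38.5
```

```bash
python3 - <<'E'
from h import *
o,R,U=st()
p,d=grab_frame("wrist");p=p[:,:,::-1].copy();cv2.imwrite("pics/w1.png",p)
E
```

```text
t 4.15 unit pos [ -16.9 -132.8   93.3] rot to do(tool) [-0.005  0.008 -0.011] F [-0.4 -0.1  0.1] w 38.5
```

View pics/w1.png

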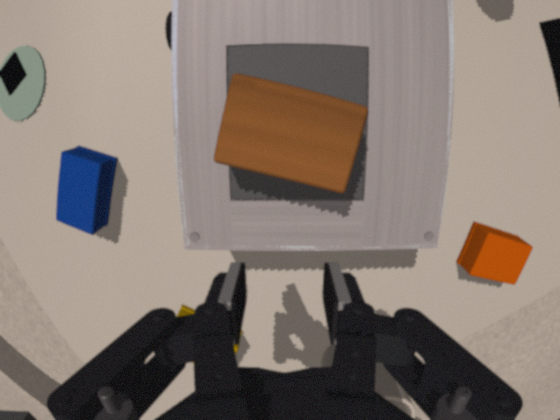

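Emit:
{"name": "move_arm", "arguments": {
  "steps": [
    {"angular": [0, 0, 0], "xyz": [0.006, 0.001, 0.008], "hand": -0.1},
    {"angular": [0, 0, 0], "xyz": [0.006, 0.001, 0.006], "hand": -0.1},
    {"angular": [-0.003, 0.004, -0.01], "xyz": [0.006, 0, 0.001], "hand": -0.1},
    {"angular": [0, 0, 0], "xyz": [0.006, 0, 0], "hand": -0.1},
    {"angular": [0, 0, 0], "xyz": [0.006, 0, 0], "hand": -0.1},
    {"angular": [0, 0, 0], "xyz": [0.006, 0, 0], "hand": -0.1},
    {"angular": [0, 0, 0], "xyz": [0.006, 0, 0], "hand": -0.1},
    {"angular": [0, 0, 0], "xyz": [0.003, 0, 0], "hand": -0.1}
  ]
}}

```text
time: 5.2
tcp_pos: [568.2, -310.6, 82.5]
ee_rot: [2.592, 1.76, 0.001]
ft_force: [0.3, -0.8, -0.3]
gripper_width: 38.2
```

```bash
python3 - <<'E'
from h import *
o,R,U=st()
p,d=grab_frame("wrist");p=p[:,:,::-1].copy();cv2.imwrite("pics/w2.png",p)
E
```

```text
t 5.2 unit pos [-10.5 -85.   82.5] rot to do(tool) [0.007 0.004 0.   ] F [ 0.3 -0.8 -0.3] w 38.2
```

View pics/w2.png

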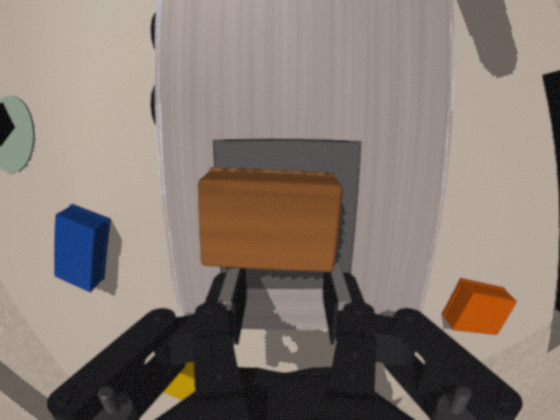

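Emit:
{"name": "move_arm", "arguments": {
  "steps": [
    {"angular": [0, 0, 0], "xyz": [0.008, -0.001, 0.002], "hand": -0.1},
    {"angular": [0, 0, 0], "xyz": [0.012, -0.001, 0.002], "hand": -0.1},
    {"angular": [0, 0, 0], "xyz": [0.012, -0.001, 0.001], "hand": -0.1},
    {"angular": [0, 0, 0], "xyz": [0.012, 0, 0], "hand": -0.1},
    {"angular": [0, 0, 0], "xyz": [0.012, 0, 0], "hand": -0.1},
    {"angular": [0, 0, 0], "xyz": [0.012, 0, 0], "hand": -0.1},
    {"angular": [0, 0, 0], "xyz": [0.012, 0, 0], "hand": -0.1},
    {"angular": [0, 0, 0], "xyz": [0.008, 0, 0], "hand": -0.1}
  ]
}}

```text
time: 6.25
tcp_pos: [600.0, -221.6, 76.7]
ee_rot: [2.592, 1.76, 0.001]
ft_force: [0.1, -0.1, -0.4]
gripper_width: 38.6
```

```bash
python3 - <<'E'
from h import *
o,R,U=st()
p,d=grab_frame("wrist");p=p[:,:,::-1].copy();cv2.imwrite("pics/w3.png",p)
E
```

```text
t 6.25 unit pos [-13.8   9.5  76.7] rot to do(tool) [0.007 0.004 0.   ] F [ 0.1 -0.1 -0.4] w 38.6
```

View pics/w3.png

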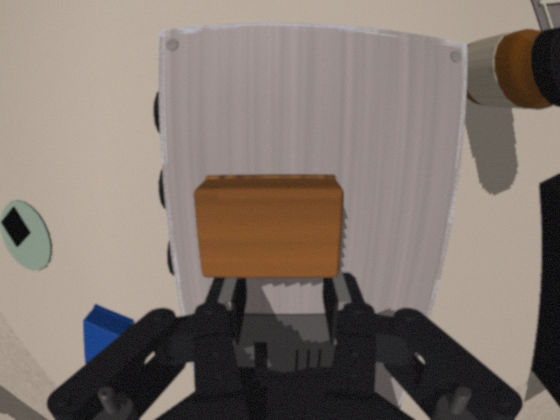

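Emit:
{"name": "move_arm", "arguments": {
  "steps": [
    {"angular": [0, 0, 0], "xyz": [-0.015, 0, 0], "hand": -0.1},
    {"angular": [0, 0, 0], "xyz": [-0.02, 0, -0.01], "hand": -0.1},
    {"angular": [0, 0, 0], "xyz": [-0.02, -0.004, -0.02], "hand": -1},
    {"angular": [0, 0, 0], "xyz": [-0.015, -0.004, -0.02], "hand": -1},
    {"angular": [0.003, 0.002, 0], "xyz": [-0.005, -0.004, -0.005], "hand": -1},
    {"angular": [0.003, 0.002, 0], "xyz": [0, 0, 0], "hand": -1},
    {"angular": [0, 0, 0], "xyz": [0, 0, 0], "hand": -1},
    {"angular": [0, 0, 0], "xyz": [0, 0, 0], "hand": -1}
  ]
}}

```text
time: 7.3
tcp_pos: [557.4, -293.1, 137.1]
ee_rot: [2.6, 1.759, 0.002]
ft_force: [-0.1, 0.5, -0.0]
gripper_width: -0.0
```

```bash
python3 - <<'E'
from h import *
o,R,U=st()
px=wristproj(np.array([[-45,-20,71],[25,-20,71],[-45,-100,71],[25,-100,71.],[-29,-60,71]])@U.T+np.r_[T,0]); print(px.round())
p,d=grab_frame("wrist");p=p[:,:,::-1].copy();cv2.imwrite("pics/w4.png",p)
p,d=grab_frame("top");p=p[:,:,::-1].copy();cv2.imwrite("pics/t4.png",cv2.resize(p[145:245,290:420],None,fx=6,fy=6,interpolation=cv2.INTER_CUBIC))
E
```

```text
t 7.3 unit pos [-27.  -72.7 137.1] rot to do(tool) [ 0.003 -0.    -0.003] F [-0.1  0.5 -0. ] w -0.0
[[257. 154.]
 [363. 154.]
 [260. 265.]
 [355. 264.]
 [282. 212.]]
```

View pics/w4.png

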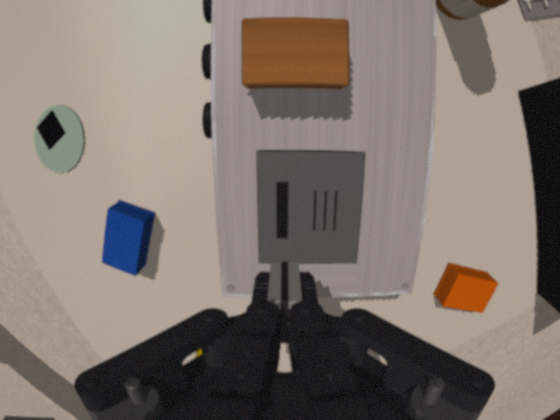

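View pics/t4.png

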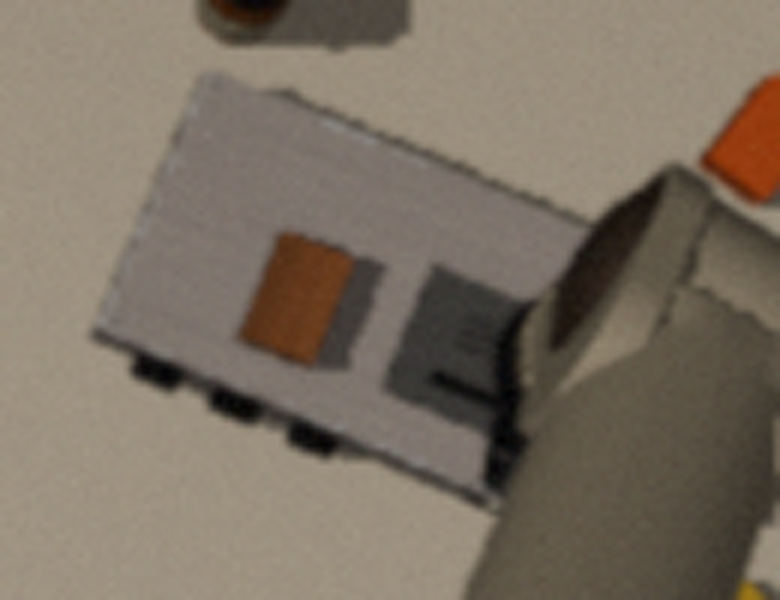

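Emit:
{"name": "move_arm", "arguments": {
  "steps": [
    {"angular": [0, 0, 0], "xyz": [0.006, 0, 0.01], "hand": -1},
    {"angular": [0, 0, 0], "xyz": [0.006, -0.001, 0.015], "hand": -1},
    {"angular": [0, 0, 0], "xyz": [0.001, 0, 0.015], "hand": -1},
    {"angular": [0, 0, 0], "xyz": [0, 0, 0.01], "hand": -1},
    {"angular": [0, 0, 0], "xyz": [0, 0, 0.006], "hand": -1},
    {"angular": [0, 0, 0], "xyz": [0, 0, 0.002], "hand": -1},
    {"angular": [0, 0, 0], "xyz": [0, 0, 0], "hand": -1},
    {"angular": [0, 0, 0], "xyz": [0, 0, 0], "hand": -1}
  ]
}}

```text
time: 8.4
tcp_pos: [561.1, -278.4, 72.9]
ee_rot: [-2.6, -1.762, 0.0]
ft_force: [-0.5, -0.9, 0.2]
gripper_width: -0.2
```

```bash
python3 - <<'E'
from h import *
st()
E
```

```text
t 8.4 unit pos [-29.  -57.6  72.9] rot to do(tool) [-0.001 -0.    -0.001] F [-0.5 -0.9  0.2] w -0.2
```

Emit:
{"name": "move_arm", "arguments": {
  "steps": [
    {"angular": [0, 0, 0], "xyz": [0, 0, 0.002], "hand": -1},
    {"angular": [0, 0, 0], "xyz": [0, 0, 0.002], "hand": -1},
    {"angular": [0, 0, 0], "xyz": [0, 0, 0.002], "hand": -1},
    {"angular": [0, 0, 0], "xyz": [0, 0, 0.002], "hand": -1},
    {"angular": [0, 0, 0], "xyz": [0, 0, 0.002], "hand": -1},
    {"angular": [0, 0, 0], "xyz": [0, 0, 0.0015], "hand": -1},
    {"angular": [0, 0, 0], "xyz": [0, 0, 0.0015], "hand": -1},
    {"angular": [0, 0, 0], "xyz": [0, 0, 0.001], "hand": -1}
  ]
}}

```text
time: 9.4
tcp_pos: [561.8, -278.8, 67.0]
ee_rot: [2.601, 1.762, 0.004]
ft_force: [-2.0, 1.1, 4.4]
gripper_width: 0.0
```

```bash
python3 - <<'E'
from h import *
st()
E
```

```text
t 9.4 unit pos [-28.2 -57.8  67. ] rot to do(tool) [ 0.002 -0.002 -0.002] F [-2.   1.1  4.4] w 0.0
```

Emit:
{"name": "move_arm", "arguments": {
  "steps": [
    {"angular": [0, 0, 0], "xyz": [0, 0, 0.0025], "hand": -1},
    {"angular": [0, 0, 0], "xyz": [0, 0, 0.0025], "hand": -1},
    {"angular": [0, 0, 0], "xyz": [0, 0, 0.0025], "hand": -1},
    {"angular": [0, 0, 0], "xyz": [0, 0, 0.0025], "hand": -1},
    {"angular": [0, 0, 0], "xyz": [0, 0, 0.0025], "hand": -1},
    {"angular": [0, 0, 0], "xyz": [0, 0, 0.0025], "hand": -1},
    {"angular": [0, 0, 0], "xyz": [0, 0, 0.0025], "hand": -1},
    {"angular": [0, 0, 0], "xyz": [0, 0, 0.0025], "hand": -1}
  ]
}}

```text
time: 10.4
tcp_pos: [562.2, -278.9, 64.8]
ee_rot: [-2.601, -1.76, -0.01]
ft_force: [-7.9, 4.2, 21.0]
gripper_width: -0.1
```

```bash
python3 - <<'E'
from h import *
st()
E
```

```text
t 10.4 unit pos [-27.8 -57.7  64.8] rot to do(tool) [ 0.003 -0.006 -0.003] F [-7.9  4.2 21. ] w -0.1
```

Emit:
{"name": "move_arm", "arguments": {
  "steps": [
    {"angular": [0, 0, 0], "xyz": [0, -0.005, -0.03], "hand": -1},
    {"angular": [0, 0, 0], "xyz": [0, -0.02, -0.05], "hand": -1},
    {"angular": [0, 0, 0], "xyz": [0, -0.02, -0.05], "hand": -1},
    {"angular": [0, 0, 0], "xyz": [0, -0.02, -0.05], "hand": -1},
    {"angular": [0, 0, 0], "xyz": [0, -0.02, -0.03], "hand": -1},
    {"angular": [0, 0, 0], "xyz": [0, -0.02, 0], "hand": -1},
    {"angular": [0, 0, 0], "xyz": [0, -0.01, 0], "hand": -1},
    {"angular": [0, 0, 0], "xyz": [0, 0, 0], "hand": -1}
  ]
}}

```text
time: 11.4
tcp_pos: [452.8, -236.2, 279.8]
ee_rot: [2.599, 1.76, 0.013]
ft_force: [0.8, 1.0, 0.4]
gripper_width: -0.2
```

Emit:
{"name": "move_arm", "arguments": {
  "steps": [
    {"angular": [0, 0, 0], "xyz": [0, 0, 0], "hand": -1},
    {"angular": [0, 0, 0], "xyz": [0, 0, 0], "hand": -1},
    {"angular": [0, 0, 0], "xyz": [0, 0, 0], "hand": -1},
    {"angular": [0, 0, 0], "xyz": [0, 0, 0], "hand": -1},
    {"angular": [0, 0, 0], "xyz": [0, 0, 0], "hand": -1},
    {"angular": [0, 0, 0], "xyz": [0, 0, 0], "hand": -1},
    {"angular": [0, 0, 0], "xyz": [0, 0, 0], "hand": -1},
    {"angular": [0, 0, 0], "xyz": [0, 0, 0], "hand": -1}
  ]
}}

```text
time: 12.4
tcp_pos: [454.0, -236.5, 277.8]
ee_rot: [2.6, 1.761, 0.01]
ft_force: [1.5, -0.5, 0.1]
gripper_width: -0.2
```

```bash
python3 - <<'E'
from h import *
st()
for n in ("wrist","scene"):
    p,d=grab_frame(n);cv2.imwrite(f"pics/{n}5.png",p[:,:,::-1])
E
```

```text
t 12.4 unit pos [-144.   -58.2  277.8] rot to do(tool) [ 0.004 -0.005 -0.002] F [ 1.5 -0.5  0.1] w -0.2
```

View pics/wrist5.png

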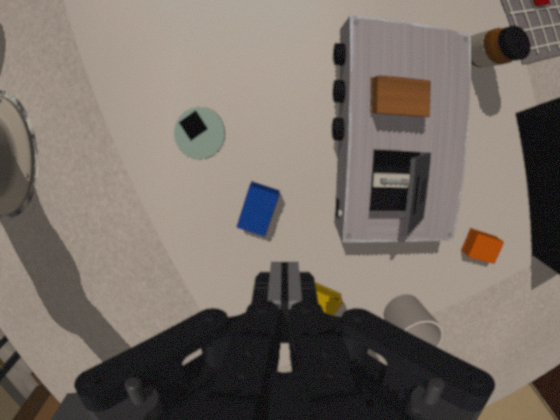

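View pics/scene5.png

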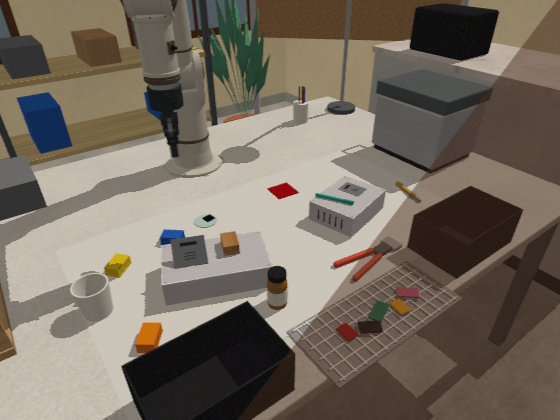

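```bash
python3 - <<'E'
from h import *
o,R,U=st()
p,d=grab_frame("scene");c=calibration("scene")
v,u=np.mgrid[236:268,165:245]; z=d[236:268,165:245]
P=np.stack([u,v,np.ones_like(u)],-1).reshape(-1,3)@np.linalg.inv(c["intrinsics"]).T*z.reshape(-1,1)
W=P@c["extrinsics"][:3,:3].T+c["extrinsics"][:3,3]
L=(W-np.r_[T,0])@U
h=L[(L[:,1]>-92)&(L[:,1]<-28)&(L[:,2]>80)&(L[:,2]<135)&(L[:,0]>-35)&(L[:,0]<35)]
m=h.mean(0);n=np.linalg.svd(h-m)[2][2];print(len(h),"angle",np.arccos(abs(n[2])),"max z",h[:,2].max())
b=L[(L[:,1]>5)&(L[:,1]<80)&(L[:,2]>92)];print(b.mean(0),b[:,2].max())
E
```

```text
t 12.5 unit pos [-144.   -58.2  277.8] rot to do(tool) [ 0.004 -0.005 -0.002] F [ 0.5 -0.2 -0.8] w -0.4
679 angle 0.8895070216548677 max z 127.61357551539834
[-6.78554743 39.89883071 98.39511907] 102.13002920734709
```

Measured from the depth picture, the hatch is open at about 0.89 rad. The block lies level at y ≈ +40 mm on the bare top.

```bash
python3 -c "
from rig import *
print(sign_off())"
```

```text
the job is handed in; nothing more can be done
None
```

The hatch of the larger unit is open and the block is off it. I handed the job in at 12.5 s of the 38 s allowed; no verdict was reported.

- **Block:** I pushed the wooden block about 100 mm along the unit's top with the part-open fingers, without lifting it. It now lies on the bare part at about y = +40 mm in the unit's frame.
- **Press:** I pressed once at the marked line with the fingers shut, down to the stop. The wrist force reached about 21 N, more than the 10 N you gave as harmless. It was well under the 40 N and 120 N limits.
- **Hatch:** After I pulled the arm up and back, it popped open. The last scene depth picture gives about 0.89 rad.
- **Other things:** In the last pictures the arm is clear of everything, and the smaller unit's hatch and the bystanders look unmoved. I checked those by eye only.

No check failed or disagreed.

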